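Tare the dial scale for the popcorn bowl

ROBOT

A 6-joint arm with a two-finger parallel gripper is mounted at the origin on the work surface. World frame = base frame: x ahead of the robot, y to its left, z up, the work surface at z = 0. Lengths are in mm, angles in rad, forces in N, time in s.
With the tool pointing down it reaches from about 300 to 775 mm from the base axis. Payload 14.6 kg.
Tool frame: the origin (TCP) lies at the very end of the fingers, on their centre line; the grasp point (between the pads) lies 19 mm behind it; z points along the fingers, y is the line along which they close (so a half turn about z gives the same grasp; the last joint's range is limited). The gripper opens to 94 mm and grips with 3 to 60 N. Pads are 16 mm wide; open, the fingers measure 119 mm over their backs; the gripper's body (75 mm by 177 mm) begins 78 mm behind the grasp point.
Start: joints at [-1.232, 0.3, 1.521, -0, 1.321, -0.067], TCP at [217.107, -505.325, 184.246] pointing down, gripper open.
Joint ranges: [-3.03, 3.03], [-0.79, 2.21], [0.23, 2.52], [-1.04, 4.18], [0, 3.07], [-2.55, 2.55]. Speed limits (rad/s): [2.22, 2.22, 2.57, 3.14, 3.14, 3.14].

INTERFACE

Orientations are given as [roll, pitch, yaw] about the fixed x, y, z axes, in that order (R = Rz(yaw) Ry(pitch) Rx(roll)).
In Python, from cell import manip, camera, get_calibration gives the robot as it stands.
- The arm moves only by the tool arm_command, never from a script. Its argument "targets" is a list of rows, each an object of numbers: "hand": the opening, from -1 (shut) to 1 (fully open), so that 0 is half open; "x", "y", "z": the shift along the tool's x, y, z in m; "yaw": the turn about the tool's z in rad. In form: [{"hand": .., "x": .., "y": .., "z": .., "yaw": ..}, ...]. A call has 1 to 10 rows; each row shifts and turns the commanded pose from where the row before left it, along the tool's axes as they then stand; what a row does not reach is not made up. A row lasts 1/10 s, in which the tool goes at most 50 mm and 8.59 degrees, less where a joint would pass 70% of its speed; a pose out of reach is approached as far as the arm can. A call is refused whole if a number of a shift passes 0.05 or a number of a turn 0.15, either way. A call with a gripper value outside its range is refused whole. The fingers move at their own pace and stop on an object; "newtons" is the grip in N (left out, the last holds). Time passes only in rows, so rows that do not move let the fingers close. It gives the time, the measured TCP pose, the force, the opening and the grip force at its end, in the units of the state.
- manip.read_state(): the state, without advancing time (a new reading comes with each control period).
- camera(name): name is "side" or "top"; returns the picture (384x512x3 uint8, red, green, blue); there is no depth.
- get_calibration(name): a dict with "K" (3x3 intrinsics, pixels), "cam_to_world" (4x4, takes a point from camera to world coordinates). Camera axes: x right, y up, looking along -z (the intrinsics and any distortion apply to the point x, -y, -z); pixel columns grow to the right and rows downward; lengths in mm; the calibration is good to about 2 mm. A picture is of the moment at which its call begins. get_calibration takes no time and is no camera call.
- manip.sign_off(): hands the job in; it is judged then, once.
The state is a dict: "clock": time; "joints": joint angles; "qd": joint speeds; "effort": joint torques, N m; "eef_pos": TCP position; "eef_rot": TCP orientation; "wrist_force": force on the tool from outside, world axes, zero at the start; "moment": the same for the moment, N m; "finger_gap": finger opening in mm; "finger_force": force on a finger pad.
Only numpy, scipy, OpenCV 4.12 (cv2) and the standard library are available. Lean on these libraries where they do the work, as an engineer would, in place of code of your own. Each camera call takes 0.05 s, during which the arm holds its last target. There are 200 camera calls.

TASK

Tare the mechanical dial scale for the empty blue bowl that stands on its pan: with a fingertip, gently push the orange thumb tab so that the dial ring turns until its red zero mark lies under the black pointer. Do not grip the tab, leave the bowl standing on the pan and do not disturb the other things on the bench.

Things in the scene. Friction and masses are not known exactly. Their poses are not given: they have to be found in the camera images.
- scale: ivory platform scale, fixed; 366 mm deep (own x -80 to 286), 200 wide (own y). Origin on the bench under the dial's centre; own x points from dial to pan, y left, z up. Front console carries the dial, its top raked 12 deg: 45 mm high in front (own -x), 79 behind. Steel pan: 186 mm across, 89 mm high, centre at own x 185.
- dial_centre (a point): centre of the dial at the top of its ring; in the scale's frame (-3, 0, 77) mm. Axes turn with the dial: z is the dial's axis, up out of the face, leaning 12 deg from vertical towards the scale's own -x; x points to the red zero mark.
- dial (a joint): dial angle, rad: 0 with the red zero mark towards the pan (scale's +x) and the tab opposite (-x); grows clockwise seen from above; travel -3.1 to 3.1. A black ribbed ring 132 mm across, 15 high, with an ivory face turning with it. No spring: stays where left; friction 0.10 N m, about 2 N of push at the tab.
- thumb_tab (a point): centre of the top of the orange thumb tab on the dial ring, opposite the zero mark, 64 mm from the dial's axis. The tab is 12 mm wide along the ring, 16 mm radially (56 to 72 mm from the axis) and stands 18 mm above the ring's top. Either side can be pushed; nothing stands over the dial.
- zero_mark (a point): point on the dial's red zero mark, 50 mm from the axis. The mark is a radial red bar 8 mm wide and 17 mm long on the face; it turns with the dial.
- pointer_tip (a point): tip of the black pointer, 50 mm from the dial's axis, level with zero_mark. A needle 3.6 mm wide with a broader 13 mm tail beyond the hub; it lies below the ring's top under a flat window and cannot be touched. The tip shows the weight on the pan.
- pointer (a joint): pointer angle, rad, counted as the dial's (0 towards the pan, growing clockwise from above). Geared to the pan: 0.25 rad per 0.1 kg, so it moves if the pan or bowl is pressed. The zero mark lies under the pointer when dial equals pointer. At the start the pointer is clockwise of the mark by 0.5 to 2.4 rad.
- bowl: empty blue stoneware bowl, 144 mm across the rim and 55 mm high, standing on the pan; origin at the centre of its underside
- jar: amber glass jar with a white cap, 64 mm across and 85 mm high, standing on the bench beside the scale (either side); origin at the centre of its underside
- beaker: glass beaker, 66 mm across and 80 mm high, beside the scale (either side); origin at the centre of its underside
- mug: red mug, 80 mm across without its handle and 88 mm high; origin at the centre of its underside
- scoop: small aluminium scoop with a black handle, about 170 mm long and 30 mm high, lying on the bench; origin under its middle
- marker: white marker pen with a blue cap, 135 mm long and 16 mm thick, lying on the bench; origin under its middle
- dish: flat white sample dish, 100 mm across and 16 mm high; origin at the centre of its underside
Things that resemble listed ones, but are neither listed nor needed, are in the scene too. Leave any brown or pink look-alike of the bowl alone.

How it is judged (in metres and radians):
At the end, for the whole second after the job is handed in: The pointer's tip stands over the red zero mark (within 4 mm, half the mark's width, 50 mm from the axis, about 0.08 rad), the dial at rest and the bowl still standing on the pan where it was (within 12 mm) (distance between zero_mark and pointer_tip below 0.004 m and value of joint pointer above 0.6 rad and velocity of joint dial between -0.02 and 0.02 rad/s and distance of bowl from where it was at the start of the episode below 0.012 m and angle between bowl's own z axis and vertical below 0.08 rad); the robot touches nothing.
It fails at once if the bowl is lifted or pushed out of its place on the pan (more than 15 mm) (distance of bowl from where it was at the start of the episode above 0.015 m).
It fails at once if the scale or its dial is gripped or forced (more than 30 N) (contact force between any of the fingers, the arm and scale above 30 N).
It fails at once if another thing on the bench is moved more than 20 mm (distance of any of jar, beaker, mug, scoop, marker, dish from where it was at the start of the episode above 0.02 m).
It also fails if it takes over 45 s, if anything falls off the work surface, if the arm or the gripper's body presses on something with over 40 N, if the wrist force passes 120 N, or if a joint passes its speed limit or range.

## Working session

There is one attempt and no reset: what is moved stays moved. The work goes in short steps, Python scripts to look and compute and a tool call to move; the robot and the scene stay as the last step left them, time stands still between calls to the robot, and variables do not carry over. Pictures are saved under pics/ and viewed, at most 10 in all, crops included, and the job is handed in when it is done.

Besides the shell and the picture viewer there is one more tool, called after "Call:" by a JSON object that holds its "op" and its "data". arm_command: Moves the arm, as the interface text tells. Its arguments: {"type":"object","properties":{"targets":{"type":"array"},"newtons":{"type":"number"}},"required":["targets"]}

```bash
mkdir -p pics; python3 - <<'E'
from cell import manip,camera,get_calibration
import cv2
for n in("top","side"):
    cv2.imwrite(f"pics/{n}0.png",camera(n)[:,:,::-1]); c=get_calibration(n); print(n,c)
s=manip.read_state(); print(s)
E
```

```text
top {'K': array([[390.33870834,   0.        , 261.32329101],
       [  0.        , 390.33870834, 193.29293093],
       [  0.        ,   0.        ,   1.        ]]), 'cam_to_world': array([[ 2.06352180e-02,  9.81115083e-01, -1.92321040e-01,
         3.85422436e+02],
       [-9.99302888e-01,  2.62259752e-02,  2.65694633e-02,
         4.22226992e+01],
       [ 3.11115080e-02,  1.91638704e-01,  9.80972314e-01,
         1.16418946e+03],
       [ 0.00000000e+00,  0.00000000e+00,  0.00000000e+00,
         1.00000000e+00]])}
side {'K': array([[388.63193912,   0.        , 257.47823329],
       [  0.        , 388.63193912, 196.57759331],
       [  0.        ,   0.        ,   1.        ]]), 'cam_to_world': array([[-8.90991480e-01,  3.47346868e-01, -2.92377044e-01,
         3.12460506e+02],
       [-4.54009890e-01, -6.85938137e-01,  5.68650940e-01,
         5.79197756e+02],
       [-3.03344230e-03,  6.39405212e-01,  7.68863950e-01,
         8.63592062e+02],
       [ 0.00000000e+00,  0.00000000e+00,  0.00000000e+00,
         1.00000000e+00]])}
{'clock': 0.1, 'joints': array([-1.23160538e+00,  3.00388004e-01,  1.52151585e+00, -1.88292148e-05,
        1.32069717e+00, -6.66030029e-02]), 'qd': array([-0.00116334, -0.00065269, -0.00188817, -0.00014291,  0.00158764,
        0.0008083 ]), 'effort': array([ 2.26321165e-03, -5.32634282e+01, -3.53280008e+01,  7.09765172e-02,
        2.35175702e-02, -8.00884709e-05]), 'eef_pos': array([ 217.01734091, -505.09671744,  183.7595133 ]), 'eef_rot': array([-3.14058530e+00, -4.89130838e-05,  4.05798590e-01]), 'wrist_force': array([ 0.13714155,  0.00585048, -0.40048035]), 'moment': array([ 0.00206551, -0.00786889, -0.03894604]), 'finger_force': 0.0, 'finger_gap': 94.15182997702007}
```

View pics/top0.png

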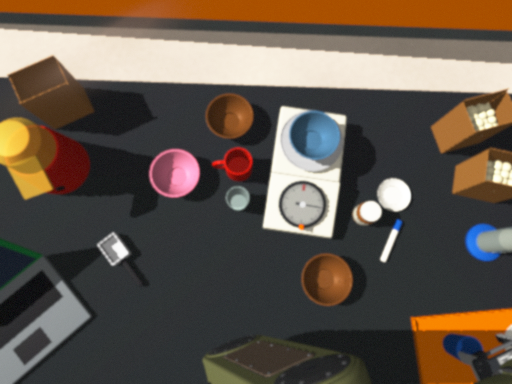

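View pics/side0.png

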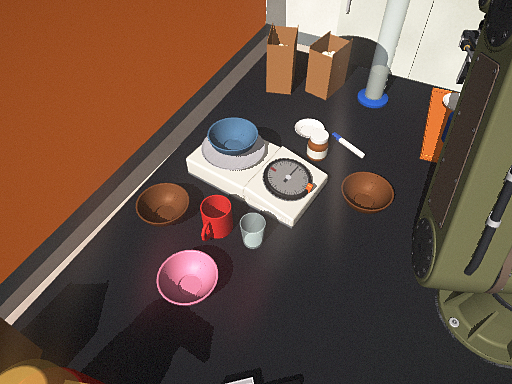

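The top view shows the scale with the blue bowl at (314,135), the dial at (303,204) and the tab at (302,227). A brown bowl at (328,280) stands in front, with the jar at (368,211) and the beaker at (237,198). The brown bowls (229,116) and (328,280) and the pink one (174,173) are look-alikes and stay untouched. Next I'll enlarge the dial.

```bash
python3 - <<'E'
import cv2
a=cv2.imread("pics/top0.png")[170:245,255:350]; b=cv2.imread("pics/side0.png")[145:230,240:335]
cv2.imwrite("pics/topc.png",cv2.resize(a,None,fx=8,fy=8,interpolation=cv2.INTER_CUBIC))
cv2.imwrite("pics/sidec.png",cv2.resize(b,None,fx=7,fy=7,interpolation=cv2.INTER_CUBIC))
E
```

```text
(no output)
```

View pics/topc.png

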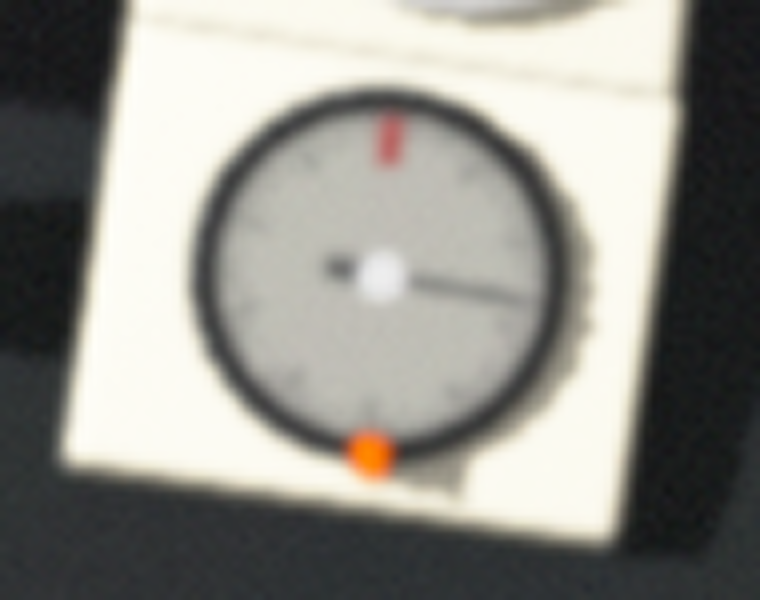

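View pics/sidec.png

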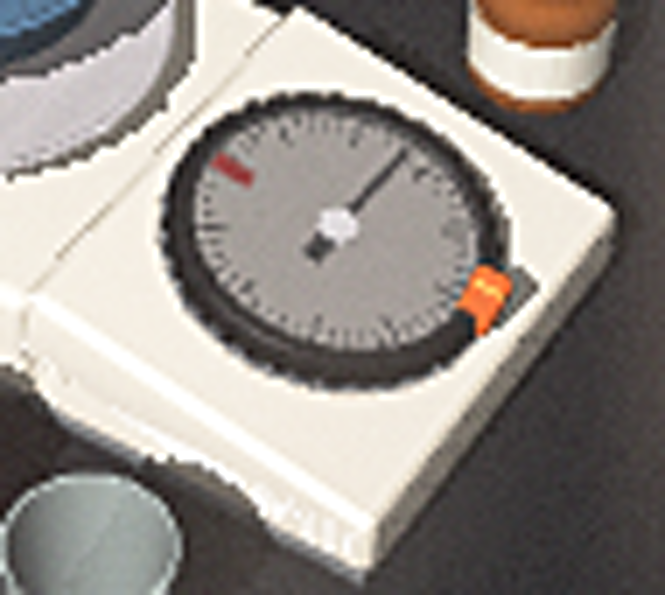

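Top crop: hub (381,277), red mark (391,140), pointer tip (530,300), tab (371,455). Side crop: hub (338,227), mark (233,170), tip (406,152), tab (488,285). The tab has to go clockwise, i.e. over to +y. I'll fit the scale pose from both views.

```bash
cat > h.py <<'E'
import numpy as np
from cell import manip,camera,get_calibration
from scipy.optimize import least_squares
C={n:get_calibration(n) for n in("top","side")}
def proj(n,p):
    M=np.linalg.inv(C[n]["cam_to_world"]); q=M[:3,:3]@p+M[:3,3]; K=C[n]["K"]
    return np.array([K[0,0]*q[0]/-q[2]+K[0,2],K[1,1]*-q[1]/-q[2]+K[1,2]])
def own(P,p):
    c,s=np.cos(P[2]),np.sin(P[2]); return np.array([P[0]+c*p[0]-s*p[1],P[1]+s*p[0]+c*p[1],p[2]])
t=np.radians(12)
U=np.array([np.cos(t),0,np.sin(t)]);V=np.array([0,1,0]);N=np.array([-np.sin(t),0,np.cos(t)])
def dialpt(P,a,r,h,tan=0): # angle a clockwise from own +x; tan = clockwise offset
    u=np.cos(a)*U-np.sin(a)*V; w=-np.sin(a)*U-np.cos(a)*V
    return own(P,np.array([-3,0,77])+r*u+tan*w+h*N)
def px(n,c): 
    o,f=((255,170),8) if n=="top" else ((240,145),7)
    return np.array(o)+(np.array(c)+.5)/f-.5
E
python3 - <<'E'
from h import *
ob={"top":dict(hub=(381,277),mark=(391,140),tip=(530,300),tab=(371,455),L=(62,462),R=(615,540)),
"side":dict(hub=(338,227),mark=(233,170),tip=(406,152),tab=(488,285),L=(372,530),R=(615,212))}
def model(v):
    P,a,b=v[:3],v[3],v[4]
    return dict(hub=dialpt(P,0,0,-3),mark=dialpt(P,a,50,-5),tip=dialpt(P,b,50,-4),tab=dialpt(P,a+np.pi,64,17),L=own(P,np.array([-80,100,45])),R=own(P,np.array([-80,-100,45])))
def res(v,full=False):
    m=model(v); d={(n,k):proj(n,m[k])-px(n,c) for n in ob for k,c in ob[n].items()}
    return d if full else np.concatenate(list(d.values()))
s=least_squares(res,[400,-60,0,0,1.5],loss="soft_l1")
print(s.x,s.x[4]-s.x[3]); [print(k,x.round(1)) for k,x in res(s.x,True).items()]
P=s.x[:3]; print("dial",dialpt(P,0,0,0))
for a in (s.x[3],s.x[4]): print("tab",dialpt(P,a+np.pi,64,18),"finger",dialpt(P,a+np.pi,64,9,-14))
print("jac cov",np.sqrt(np.diag(np.linalg.inv(s.jac.T@s.jac))))
E
```

```text
[ 572.6404256  -104.2879757   100.40518528   50.20952858 -375.40705651] -425.6165850897353
('top', 'hub') [-0.   0.2]
('top', 'mark') [ 0.3 -0.2]
('top', 'tip') [-1.3  0.1]
('top', 'tab') [-0.2  1. ]
('top', 'L') [ 0.7 -0.2]
('top', 'R') [0.4 0.4]
('side', 'hub') [-0.3  0.2]
('side', 'mark') [-0.8 -0.4]
('side', 'tip') [-0.7  0.5]
('side', 'tab') [ 0.3 -0.2]
('side', 'L') [-0.3  0.2]
('side', 'R') [ 0.7 -0.9]
dial [ 569.66412511 -103.91163095   77.        ]
tab [503.49256987 -99.15210524  81.32113316] finger [ 504.35525227 -113.35058275   72.68058829]
tab [574.80312178 -40.05750313  94.78316828] finger [563.09815199 -38.39025121  83.06933231]
jac cov [1.04272987 1.12002599 0.01410081 0.03170472 0.05234061]
```

Call:
{"op": "arm_command", "data": {"targets": [{"hand": -1,"x": 0,"y": 0,"z": 0,"yaw": -0.11},{"hand": -1,"x": 0,"y": 0,"z": 0,"yaw": -0.11},{"hand": -1,"x": 0,"y": 0,"z": 0,"yaw": -0.11},{"hand": -1,"x": 0,"y": 0,"z": 0,"yaw": -0.11},{"hand": -1,"x": 0,"y": 0,"z": 0,"yaw": -0.11},{"hand": -1,"x": 0,"y": 0,"z": 0,"yaw": -0.11},{"hand": -1,"x": 0,"y": 0,"z": 0,"yaw": -0.11},{"hand": -1,"x": 0,"y": 0,"z": 0,"yaw": -0.11},{"hand": -1,"x": 0,"y": 0,"z": 0,"yaw": -0.11},{"hand": -1,"x": 0,"y": 0,"z": 0,"yaw": -0.11}]}}

```text
clock: 1.1
eef_pos: [217.0, -505.2, 183.9]
eef_rot: [-3.141, -0.001, 1.51]
wrist_force: [-0.1, -0.2, -0.2]
finger_gap: 17.4
finger_force: 0.0
```

```bash
cat >> h.py <<'E'
P=np.array([572.64,-104.29,-0.126]); A0=-0.056; B0=1.584
from scipy.spatial.transform import Rotation as Ro
def goal(a,h,tan,r=64): # dial angle a -> finger pos, world yaw
    return dialpt(P,a+np.pi,r,h,tan), P[2]+np.pi/2-a
def delta(p,yaw):
    s=manip.read_state(); R=Ro.from_euler("xyz",s["eef_rot"]).as_matrix()
    return s["eef_pos"].round(1),s["eef_rot"].round(3),(R.T@(p-s["eef_pos"])).round(1),"toolyaw",round(-(yaw-s["eef_rot"][2]),3)
E
python3 - <<'E'
from h import *
p,y=goal(A0,9,-34); p[2]+=60; print(p,y,delta(p,y),manip.read_state()["clock"],manip.read_state()["finger_gap"])
E
```

```text
[ 502.93012643 -133.28849313  132.91349608] 1.5007963267948967 (array([ 217. , -505.2,  183.9]), array([-3.141e+00, -1.000e-03,  1.510e+00]), array([388.4, 262.9,  51.2]), 'toolyaw', np.float64(0.01)) 1.1 17.354876895602377
```

Call:
{"op": "arm_command", "data": {"targets": [{"hand": -1,"x": 0.028,"y": 0.019,"z": 0,"yaw": 0},{"hand": -1,"x": 0.028,"y": 0.019,"z": 0,"yaw": 0},{"hand": -1,"x": 0.028,"y": 0.019,"z": 0,"yaw": 0},{"hand": -1,"x": 0.028,"y": 0.019,"z": 0,"yaw": 0},{"hand": -1,"x": 0.028,"y": 0.019,"z": 0,"yaw": 0},{"hand": -1,"x": 0.028,"y": 0.019,"z": 0,"yaw": 0},{"hand": -1,"x": 0.028,"y": 0.019,"z": 0,"yaw": 0},{"hand": -1,"x": 0.028,"y": 0.019,"z": 0,"yaw": 0},{"hand": -1,"x": 0.028,"y": 0.019,"z": 0,"yaw": 0},{"hand": -1,"x": 0.028,"y": 0.019,"z": 0,"yaw": 0}]}}

```text
clock: 2.1
eef_pos: [425.5, -237.0, 184.1]
eef_rot: [-3.141, -0.0, 1.506]
wrist_force: [0.1, -0.1, -0.6]
finger_gap: 0.7
finger_force: 0.0
```

Call:
{"op": "arm_command", "data": {"targets": [{"hand": -1,"x": 0.028,"y": 0.019,"z": 0,"yaw": 0},{"hand": -1,"x": 0.028,"y": 0.019,"z": 0,"yaw": 0},{"hand": -1,"x": 0.028,"y": 0.019,"z": 0,"yaw": 0},{"hand": -1,"x": 0.024,"y": 0.016,"z": 0.025,"yaw": 0.01},{"hand": -1,"x": 0,"y": 0,"z": 0.025,"yaw": 0},{"hand": -1,"x": 0,"y": 0,"z": 0,"yaw": 0},{"hand": -1,"x": 0,"y": 0,"z": 0,"yaw": 0}]}}

```text
clock: 2.8
eef_pos: [504.6, -135.5, 134.7]
eef_rot: [-3.141, -0.0, 1.496]
wrist_force: [0.1, 0.3, 0.5]
finger_gap: 0.6
finger_force: 0.0
```

```bash
python3 - <<'E'
from h import *
import cv2
p,y=goal(A0,9,-34); print(p,delta(p,y),manip.read_state()["finger_gap"])
a=camera("top")[150:270,220:400,::-1];b=camera("side")[120:240,220:390,::-1]
a=cv2.resize(a,None,fx=4,fy=4,interpolation=2);b=cv2.resize(b,None,fx=4,fy=4,interpolation=2)
cv2.imwrite("pics/s1.png",b)
E
```

```text
[ 502.93012643 -133.28849313   72.91349608] (array([ 504.6, -135.5,  134.7]), array([-3.141, -0.   ,  1.496]), array([ 2. , -1.8, 61.8]), 'toolyaw', np.float64(-0.005)) 0.5816681373772918
```

View pics/s1.png

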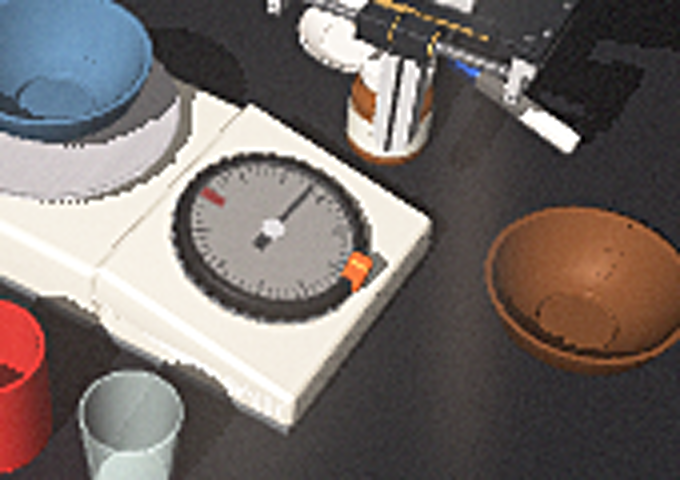

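The side view shows the closed fingertips at crop (395,150), clear of the dial and tab. The bowl and the other things are undisturbed, so I'll descend beside the tab.

Call:
{"op": "arm_command", "data": {"targets": [{"hand": -1,"x": 0.002,"y": -0.002,"z": 0.02,"yaw": 0},{"hand": -1,"x": 0,"y": 0,"z": 0.02,"yaw": 0},{"hand": -1,"x": 0,"y": 0,"z": 0.015,"yaw": 0},{"hand": -1,"x": 0,"y": 0,"z": 0.007,"yaw": 0},{"hand": -1,"x": 0,"y": 0,"z": 0,"yaw": 0}]}}

```text
clock: 3.4
eef_pos: [502.9, -133.4, 72.5]
eef_rot: [3.142, -0.0, 1.495]
wrist_force: [0.2, -0.0, 0.1]
finger_gap: 0.6
finger_force: 0.0
```

```bash
python3 - <<'E'
from h import *
import cv2
print(proj("side",np.array([504.6,-135.5,134.7])))
p,y=goal(A0,9,-34); print(p,delta(p,y))
# per-row steps in tool axes along the arc, tan=-14 (contact)
a=A0;pp,yy=goal(a,9,-14)
for k in range(17):
    q,y2=goal(a+.1,9,-14); d=q-pp
    tx=np.array([np.cos(yy),np.sin(yy),0]);ty=np.array([np.sin(yy),-np.cos(yy),0])
    print(k,round(d@tx,2),round(d@ty,2),round(-d[2],2)); a+=.1;pp,yy=q,y2
b=camera("side")[120:240,220:390,::-1]
cv2.imwrite("pics/s2.png",cv2.resize(b,None,fx=4,fy=4,interpolation=2))
E
```

```text
[316.54983101 162.0378761 ]
[ 502.93012643 -133.28849313   72.91349608] (array([ 502.9, -133.4,   72.5]), array([ 3.142, -0.   ,  1.495]), array([ 0.1,  0. , -0.4]), 'toolyaw', np.float64(-0.006))
0 6.46 -1.05 0.3
1 6.46 -1.06 0.16
2 6.46 -1.07 0.03
3 6.46 -1.09 -0.11
4 6.45 -1.1 -0.24
5 6.44 -1.11 -0.37
6 6.43 -1.12 -0.5
7 6.42 -1.13 -0.63
8 6.41 -1.14 -0.74
9 6.39 -1.14 -0.85
10 6.38 -1.14 -0.96
11 6.36 -1.13 -1.05
12 6.35 -1.13 -1.13
13 6.34 -1.12 -1.2
14 6.33 -1.11 -1.26
15 6.32 -1.1 -1.3
16 6.32 -1.08 -1.34
```

View pics/s2.png

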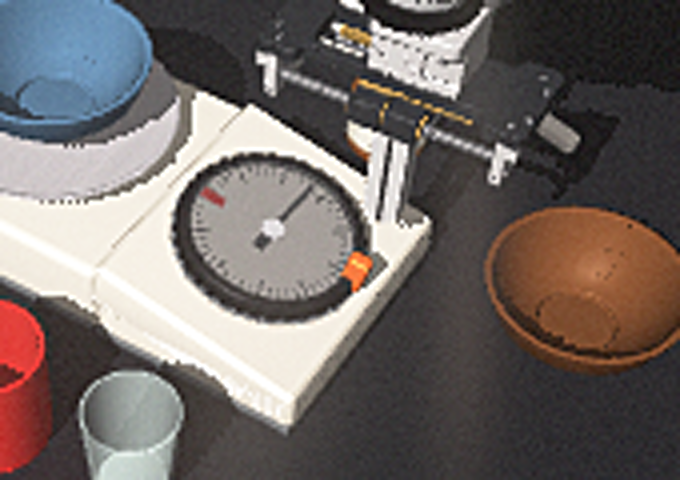

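The fingertip is beside the tab, at crop (385,215) with the tab at (357,270), and nothing is touched yet. Now I'll make contact and push the first part of the arc.

Call:
{"op": "arm_command", "data": {"targets": [{"hand": -1,"x": 0.007,"y": 0,"z": 0,"yaw": 0},{"hand": -1,"x": 0.006,"y": 0,"z": 0,"yaw": 0},{"hand": -1,"x": 0.004,"y": 0,"z": 0,"yaw": 0},{"hand": -1,"x": 0.003,"y": 0,"z": 0,"yaw": 0},{"hand": -1,"x": 0.0032,"y": -0.0005,"z": 0.0001,"yaw": 0.05},{"hand": -1,"x": 0.0032,"y": -0.0005,"z": 0.0001,"yaw": 0.05},{"hand": -1,"x": 0.0032,"y": -0.0005,"z": 0,"yaw": 0.05},{"hand": -1,"x": 0.0032,"y": -0.0005,"z": 0,"yaw": 0.05}]}}

```text
clock: 4.25
eef_pos: [504.4, -99.9, 72.2]
eef_rot: [3.141, -0.0, 1.294]
wrist_force: [-0.1, -0.1, 0.4]
finger_gap: 0.6
finger_force: 0.0
```

```bash
python3 - <<'E'
from h import *
p,y=goal(A0+.2,9,-14); print(p,delta(p,y),manip.read_state()["wrist_force"])
E
```

```text
[ 503.80849421 -100.27928136   72.21699929] (array([504.4, -99.9,  72.2]), array([ 3.141, -0.   ,  1.294]), array([-0.6, -0.5, -0.1]), 'toolyaw', np.float64(-0.007)) [-0.09017468 -0.07381342  0.40019781]
```

Call:
{"op": "arm_command", "data": {"targets": [{"hand": -1,"x": 0.0045,"y": -0.0007,"z": 0,"yaw": 0.07},{"hand": -1,"x": 0.0045,"y": -0.0008,"z": -0.0001,"yaw": 0.07},{"hand": -1,"x": 0.0045,"y": -0.0008,"z": -0.0001,"yaw": 0.07},{"hand": -1,"x": 0.0045,"y": -0.0008,"z": -0.0002,"yaw": 0.07},{"hand": -1,"x": 0.0045,"y": -0.0008,"z": -0.0003,"yaw": 0.07}]}}

```text
clock: 4.75
eef_pos: [509.9, -77.7, 72.8]
eef_rot: [-3.142, -0.0, 0.943]
wrist_force: [0.1, -0.8, 1.1]
finger_gap: 0.3
finger_force: 0.0
```

```bash
python3 - <<'E'
from h import *
import cv2
p,y=goal(A0+.55,9,-14); print(p,delta(p,y),manip.read_state()["wrist_force"])
b=camera("side")[130:230,230:360,::-1]
cv2.imwrite("pics/s3.png",cv2.resize(b,None,fx=6,fy=6,interpolation=2))
E
```

```text
[508.9501923  -78.05886764  72.70770046] (array([509.9, -77.7,  72.8]), array([-3.142, -0.   ,  0.943]), array([-0.8, -0.6,  0.1]), 'toolyaw', np.float64(-0.008)) [ 0.06028266 -0.77928371  1.09629791]
```

View pics/s3.png

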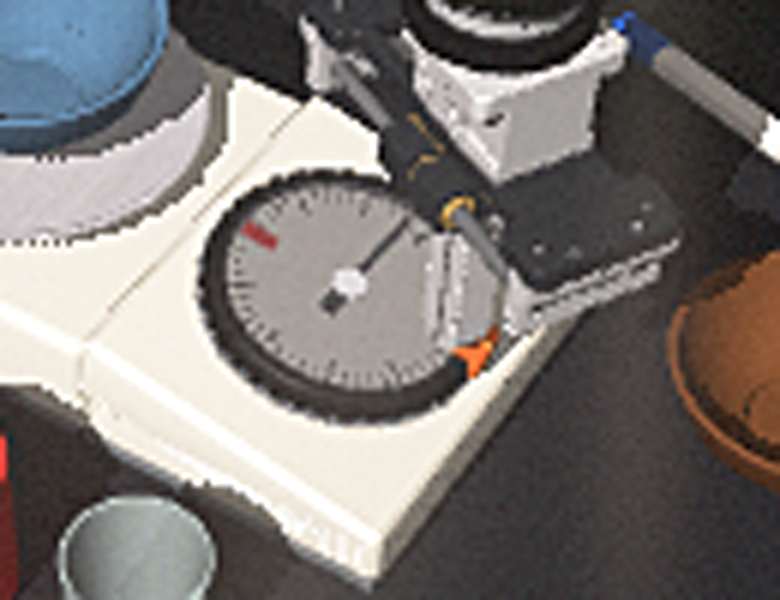

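```bash
python3 - <<'E'
from h import *
import cv2
f=lambda p:((proj("side",p)-np.array([230,130])+.5)*6-.5).round(0)
for a in (0,.1,.2,.3,.4,.55): print(a,"tab top",f(dialpt(P,A0+a+np.pi,64,18)),"base",f(dialpt(P,A0+a+np.pi,64,0)),"mark",f(dialpt(P,A0+a,50,-5)))
print("tcp",f(manip.read_state()["eef_pos"]),f(manip.read_state()["eef_pos"]+[0,0,40]))
# red-mark tracking in both
for n,o,s in(("side",(230,130),(130,100)),("top",(255,160),(110,90))):
    for im in (cv2.imread(f"pics/{n}0.png")[:,:,::-1],camera(n)):
        c=im[o[1]:o[1]+s[1],o[0]:o[0]+s[0]].astype(int)
        m=(c[...,0]>c[...,1]+50)&(abs(c[...,1]-c[...,2])<35)&(c[...,0]>90)
        y,x=np.nonzero(m);print(n,len(x),x.mean()+o[0] if len(x) else 0,y.mean()+o[1] if len(y) else 0)
b=camera("top")[160:250,250:370,::-1]
cv2.imwrite("pics/t3.png",cv2.resize(b,None,fx=6,fy=6,interpolation=2))
E
```

```text
0 tab top [481. 332.] base [470. 354.] mark [255. 233.]
0.1 tab top [474. 341.] base [463. 363.] mark [261. 227.]
0.2 tab top [465. 349.] base [455. 371.] mark [267. 221.]
0.3 tab top [456. 356.] base [445. 378.] mark [275. 216.]
0.4 tab top [446. 362.] base [435. 385.] mark [283. 211.]
0.55 tab top [428. 370.] base [418. 392.] mark [296. 206.]
tcp [446. 372.] [455. 312.]
side 205 321.6585365853658 184.8439024390244
side 186 318.56451612903226 192.60752688172045
top 18 302.1666666666667 202.16666666666666
top 10 303.5 187.0
```

View pics/t3.png

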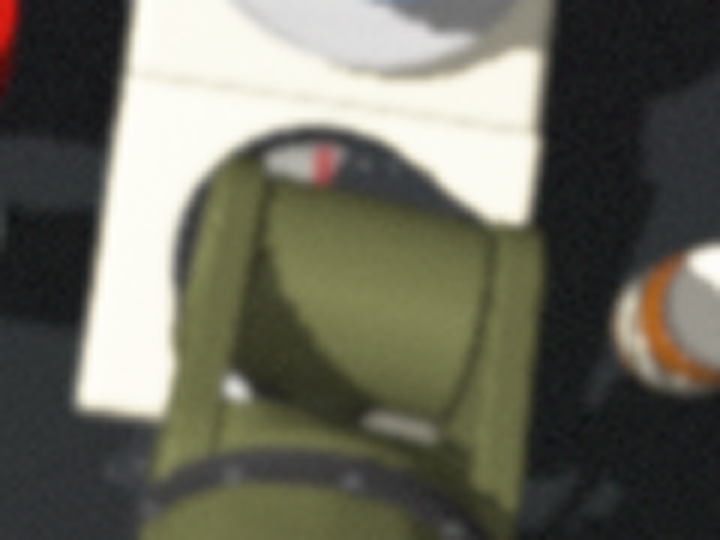

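The mark at (260,235) and hub (350,283) haven't moved and there was almost no force, so the fingertip passed over the tab. The tip is drawn higher than the state implies, so I'll check its true height in the s2 picture by differencing.

```bash
python3 - <<'E'
from h import *
import cv2
s0=cv2.imread("pics/side0.png")[120:240,220:390]
def tip(f,tcp,yaw,k=4,o=(220,120)):
    a=cv2.imread(f); a=cv2.resize(a,(s0.shape[1],s0.shape[0]),interpolation=cv2.INTER_AREA)
    d=(abs(a.astype(int)-s0).sum(2)>70)
    for y in range(30,70):
        x=np.nonzero(d[y,75:125])[0]
        if y+120>140 and len(x): print(y+120,(x+75+220).tolist())
    for i in(-8,8):
        for j in (-12.5,12.5):
            c=np.array(tcp)+[i*np.cos(yaw)+j*np.sin(yaw),i*np.sin(yaw)-j*np.cos(yaw),0]; print("corner",i,j,proj("side",c).round(1))
tip("pics/s2.png",(502.9,-133.4,72.5),1.495)
E
```

```text
150 [307, 308, 309, 310, 311, 312, 313, 314, 316, 317, 318, 319, 320, 321, 322, 323, 324, 325, 326, 327, 328, 336, 337]
151 [309, 310, 311, 312, 313, 314, 315, 316, 317, 318, 319, 320, 321, 322, 323, 324, 325, 327, 335, 338]
152 [312, 313, 314, 315, 316, 317, 318, 319, 320, 321, 322, 323, 324, 325, 326, 327, 328, 329, 333, 334, 336]
153 [315, 316, 317, 318, 319, 320, 321, 322, 323, 324, 325, 327, 328, 329, 330, 331, 332, 334, 336]
154 [295, 317, 318, 319, 320, 321, 322, 323, 324, 328, 329, 330, 331, 332, 333, 334, 337, 338, 339]
155 [317, 318, 319, 320, 321, 322, 323, 324, 331, 332, 333, 334, 335, 336, 337, 339, 340]
156 [298, 312, 316, 317, 322, 323, 324, 330, 334, 335, 336, 337, 338, 339, 340, 342, 344]
157 [300, 301, 313, 316, 317, 321, 322, 323, 331, 336, 337, 338, 339, 340, 341, 342, 343, 344]
158 [301, 314, 315, 316, 317, 322, 333, 334, 335, 339, 340, 341, 342, 343, 344]
159 [303, 304, 312, 313, 314, 315, 316, 317, 318, 319, 320, 321, 322, 323, 337, 341, 342, 343, 344]
160 [304, 312, 313, 314, 315, 316, 317, 318, 319, 320, 321, 322, 339, 340, 341, 343, 344]
161 [306, 312, 313, 
[... 245 characters left out ...]
320, 321, 337, 342, 343, 344]
165 [311, 312, 313, 314, 315, 316, 317, 318, 319, 320, 322, 342, 343, 344]
166 [312, 313, 315, 316, 317, 318, 319, 320, 321, 344]
167 [314, 315, 316, 317, 318, 319, 320]
168 [314, 315, 316, 318, 319, 320, 321]
169 [296, 314, 315, 316, 318, 319, 320, 321]
170 [310, 314, 315, 319, 320, 321, 322]
171 [314, 315, 319, 320, 321, 322, 323]
172 [314, 315, 319, 320, 321, 322, 323]
173 [314, 315, 319, 320, 321, 322, 323, 324, 325, 326]
174 [314, 315, 319, 320, 321, 322, 323, 324, 325, 326]
175 [314, 319, 321, 322, 323, 324, 325]
176 [312, 320, 322]
189 [313]
corner -8 -12.5 [319.7 178.6]
corner -8 12.5 [311.5 175.2]
corner 8 -12.5 [317.1 182.3]
corner 8 12.5 [308.9 178.8]
```

Call:
{"op": "arm_command", "data": {"targets": [{"hand": -1,"x": 0,"y": 0,"z": -0.01,"yaw": 0},{"hand": -1,"x": 0,"y": 0,"z": -0.02,"yaw": 0},{"hand": -1,"x": -0.01,"y": 0,"z": 0,"yaw": -0.1},{"hand": -1,"x": -0.01,"y": 0,"z": 0,"yaw": -0.1},{"hand": -1,"x": -0.01,"y": 0,"z": 0,"yaw": -0.1},{"hand": -1,"x": -0.01,"y": 0,"z": 0,"yaw": -0.1},{"hand": -1,"x": -0.01,"y": 0,"z": 0,"yaw": -0.1},{"hand": -1,"x": 0,"y": 0,"z": 0,"yaw": -0.05},{"hand": -1,"x": 0,"y": 0,"z": 0,"yaw": 0}]}}

```text
clock: 5.85
eef_pos: [489.4, -123.7, 103.4]
eef_rot: [3.141, 0.0, 1.497]
wrist_force: [0.4, -0.1, 0.4]
finger_gap: 0.3
finger_force: 0.0
```

```bash
python3 - <<'E'
from h import *
p,y=goal(A0,9,-34); print(p,delta(p,y),manip.read_state()["wrist_force"],manip.read_state()["joints"])
E
```

```text
[ 502.93012643 -133.28849313   72.91349608] (array([ 489.4, -123.7,  103.4]), array([3.141, 0.   , 1.497]), array([-8.6, 14.1, 30.5]), 'toolyaw', np.float64(-0.004)) [ 0.39679184 -0.09565327  0.42882697] [-3.20040979e-01  2.84629010e-01  1.74028049e+00  1.48900576e-05
  1.11608423e+00 -2.46039471e-01]
```

The tip is drawn about 4 px higher than calculated, so it may really be about 10 mm higher than assumed. I'll return beside the tab and go down in small steps, watching the force.

Call:
{"op": "arm_command", "data": {"targets": [{"hand": -1,"x": -0.009,"y": 0.014,"z": 0,"yaw": 0},{"hand": -1,"x": 0,"y": 0,"z": 0.015,"yaw": 0},{"hand": -1,"x": 0,"y": 0,"z": 0.015,"yaw": 0},{"hand": -1,"x": 0,"y": 0,"z": 0.002,"yaw": 0},{"hand": -1,"x": 0,"y": 0,"z": 0.001,"yaw": 0},{"hand": -1,"x": 0,"y": 0,"z": 0,"yaw": 0}]}}

```text
clock: 6.45
eef_pos: [503.0, -133.3, 70.5]
eef_rot: [3.141, 0.0, 1.496]
wrist_force: [-0.3, 0.1, 0.0]
finger_gap: 0.7
finger_force: 0.0
```

Call:
{"op": "arm_command", "data": {"targets": [{"hand": -1,"x": 0,"y": 0,"z": 0.001,"yaw": 0},{"hand": -1,"x": 0,"y": 0,"z": 0.001,"yaw": 0},{"hand": -1,"x": 0,"y": 0,"z": 0,"yaw": 0}]}}

```text
clock: 6.75
eef_pos: [502.7, -133.2, 67.9]
eef_rot: [3.141, 0.0, 1.496]
wrist_force: [-0.3, -0.2, 0.5]
finger_gap: 0.3
finger_force: 0.0
```

```bash
python3 - <<'E'
from h import *
import cv2
p,y=goal(A0,4,-34); print(p,delta(p,y),manip.read_state()["wrist_force"])
b=camera("side")[140:215,265:350,::-1]
cv2.imwrite("pics/s4.png",cv2.resize(b,None,fx=8,fy=8,interpolation=2))
q=manip.read_state()["eef_pos"]
print((proj("side",q)-[265,140]+.5)*8)
E
```

```text
[ 503.96144378 -133.41913118   68.02275808] (array([ 502.7, -133.2,   67.9]), array([3.141, 0.   , 1.496]), array([-0.1,  1.3, -0.2]), 'toolyaw', np.float64(-0.005)) [-0.33641139 -0.17259685  0.53992427]
[397.03418659 323.32650113]
```

View pics/s4.png

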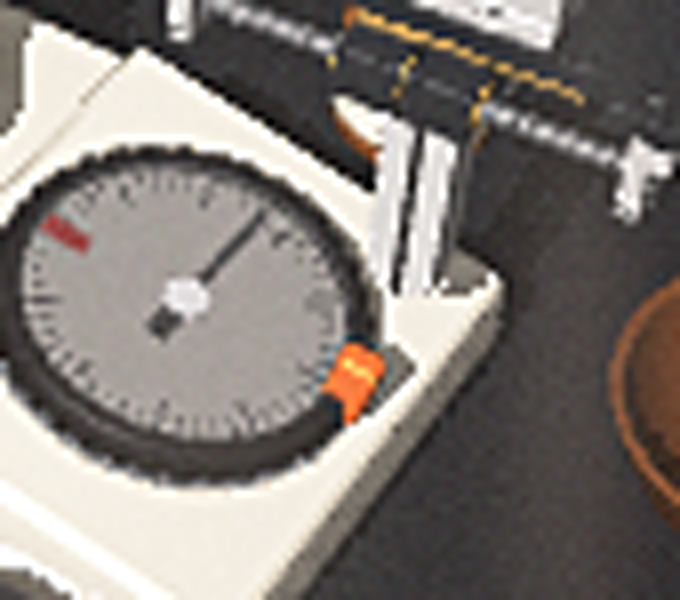

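Side crop: the fingertip ends at (410,290), but the reported TCP projects to (397,323). The real tip is therefore about 12–16 mm above the reported TCP, which explains the miss. The tab is at (355,372) and the dial is still. I'll descend further, watching the force.

Call:
{"op": "arm_command", "data": {"targets": [{"hand": -1,"x": 0,"y": 0,"z": 0.0015,"yaw": 0},{"hand": -1,"x": 0,"y": 0,"z": 0.0015,"yaw": 0},{"hand": -1,"x": 0,"y": 0,"z": 0,"yaw": 0}]}}

```text
clock: 7.1
eef_pos: [502.6, -133.2, 64.5]
eef_rot: [-3.141, -0.0, 1.496]
wrist_force: [0.0, 0.6, 0.4]
finger_gap: 0.2
finger_force: 0.0
```

Call:
{"op": "arm_command", "data": {"targets": [{"hand": -1,"x": 0,"y": 0,"z": 0.001,"yaw": 0},{"hand": -1,"x": 0,"y": 0,"z": 0.001,"yaw": 0},{"hand": -1,"x": 0,"y": 0,"z": 0,"yaw": 0}]}}

```text
clock: 7.4
eef_pos: [502.6, -133.2, 62.6]
eef_rot: [-3.141, -0.0, 1.496]
wrist_force: [-0.6, 0.1, -0.1]
finger_gap: 0.4
finger_force: 0.0
```

Call:
{"op": "arm_command", "data": {"targets": [{"hand": -1,"x": 0,"y": 0,"z": 0.001,"yaw": 0},{"hand": -1,"x": 0,"y": 0,"z": 0.001,"yaw": 0},{"hand": -1,"x": 0,"y": 0,"z": 0,"yaw": 0}]}}

```text
clock: 7.7
eef_pos: [502.6, -133.2, 60.6]
eef_rot: [-3.141, -0.0, 1.496]
wrist_force: [0.5, -0.4, 0.5]
finger_gap: 0.4
finger_force: 0.0
```

No contact at a reported height already below the ring's top, so the offset is confirmed.

Call:
{"op": "arm_command", "data": {"targets": [{"hand": -1,"x": 0,"y": 0,"z": 0.001,"yaw": 0},{"hand": -1,"x": 0,"y": 0,"z": 0.001,"yaw": 0},{"hand": -1,"x": 0,"y": 0,"z": 0,"yaw": 0}]}}

```text
clock: 8.0
eef_pos: [502.6, -133.2, 58.6]
eef_rot: [-3.141, -0.0, 1.496]
wrist_force: [-0.3, 0.9, 0.8]
finger_gap: 0.2
finger_force: 0.0
```

Call:
{"op": "arm_command", "data": {"targets": [{"hand": -1,"x": 0,"y": 0,"z": 0.001,"yaw": 0},{"hand": -1,"x": 0,"y": 0,"z": 0.001,"yaw": 0},{"hand": -1,"x": 0,"y": 0,"z": 0,"yaw": 0}]}}

```text
clock: 8.3
eef_pos: [502.6, -133.2, 56.6]
eef_rot: [-3.141, -0.0, 1.496]
wrist_force: [0.3, -0.1, -0.2]
finger_gap: 0.9
finger_force: 0.0
```

Call:
{"op": "arm_command", "data": {"targets": [{"hand": -1,"x": 0.007,"y": 0.001,"z": 0,"yaw": 0},{"hand": -1,"x": 0.006,"y": 0,"z": 0,"yaw": 0},{"hand": -1,"x": 0.003,"y": 0,"z": 0,"yaw": 0},{"hand": -1,"x": 0.002,"y": 0,"z": 0,"yaw": 0},{"hand": -1,"x": 0.002,"y": 0,"z": 0,"yaw": 0},{"hand": -1,"x": 0.002,"y": 0,"z": 0,"yaw": 0}]}}

```text
clock: 8.9
eef_pos: [505.2, -111.4, 56.7]
eef_rot: [-3.141, 0.0, 1.496]
wrist_force: [-1.6, -1.5, -0.0]
finger_gap: 0.7
finger_force: 1.0
```

Contact at about 2 N, where expected. I'll push along the arc.

Call:
{"op": "arm_command", "data": {"targets": [{"hand": -1,"x": 0.0045,"y": -0.0007,"z": 0.0001,"yaw": 0.07},{"hand": -1,"x": 0.0045,"y": -0.0007,"z": 0.0001,"yaw": 0.07},{"hand": -1,"x": 0.0045,"y": -0.0007,"z": 0,"yaw": 0.07},{"hand": -1,"x": 0.0045,"y": -0.0007,"z": 0,"yaw": 0.07},{"hand": -1,"x": 0.0045,"y": -0.0008,"z": -0.0001,"yaw": 0.07},{"hand": -1,"x": 0.0045,"y": -0.0008,"z": -0.0002,"yaw": 0.07}]}}

```text
clock: 9.5
eef_pos: [507.7, -84.3, 56.9]
eef_rot: [-3.142, 0.0, 1.073]
wrist_force: [-1.3, -1.6, 2.1]
finger_gap: 0.7
finger_force: 1.1
```

```bash
cat >> h.py <<'E'
from scipy.optimize import minimize_scalar
def redmark():
    im=camera("side").astype(int); out=[]
    def f(a): 
        return proj("side",dialpt(P,a,50,-5))+np.array([.8,.4])
    m=(im[...,0]>im[...,1]+40)&(abs(im[...,1]-im[...,2])<30)
    y,x=np.nonzero(m); c=proj("side",dialpt(P,0,0,-3))
    ok=(abs(x-c[0])<26)&(abs(y-c[1])<22); x,y=x[ok],y[ok]
    if len(x)<4: return len(x),None
    g=np.array([x.mean(),y.mean()]); A=np.linspace(-1,3,801)
    d=[np.linalg.norm(f(a)-g) for a in A]; return len(x),g.round(1),"dial",A[np.argmin(d)].round(3),"miss",min(d).round(2)
E
python3 - <<'E'
from h import *
print(redmark())
s=manip.read_state(); a=P[2]+np.pi/2-s["eef_rot"][2]; p,y=goal(a,-7.5,-14); print(a,p,delta(p,y))
E
```

```text
(25, array([286.1, 174.4]), 'dial', np.float64(0.945), 'miss', np.float64(10.76))
0.37610173780055156 [509.77428704 -85.75735555  56.2184955 ] (array([507.9, -83.8,  57. ]), array([ 3.141, -0.   ,  1.069]), array([-0.8,  2.6,  0.8]), 'toolyaw', np.float64(-0.0))
```

```bash
cat >> h.py <<'E'
import cv2
def redmark(n="side",save=None,im=None):
    pts=[(r*np.cos(a),r*np.sin(a)) for r in(30,60) for a in np.arange(0,6.2,.7)]
    src=np.array([proj(n,dialpt(P,np.arctan2(y,x),np.hypot(x,y),-5))+([.8,.4] if n=="side" else [0,0]) for x,y in pts])
    dst=np.array([(200+y*3,200-x*3) for x,y in pts]) # up = pan, clockwise as seen
    H,_=cv2.findHomography(src,dst); im=camera(n) if im is None else im
    w=cv2.warpPerspective(im,H,(400,400),flags=cv2.INTER_CUBIC)
    if save: cv2.imwrite(save,cv2.resize(w[:,:,::-1],None,fx=1.4,fy=1.4))
    c=w.astype(int); Y,X=np.mgrid[:400,:400]; r=np.hypot(X-200,Y-200)/3; an=np.arctan2(X-200,200-Y)
    m=(c[...,0]>c[...,1]+40)&(abs(c[...,1]-c[...,2])<30)&(r>38)&(r<58)
    a=an[m]; return m.sum(), np.median(a).round(3) if m.sum() else None, a.std().round(3)
E
python3 - <<'E'
from h import *
print(redmark(im=cv2.imread("pics/side0.png")[:,:,::-1].copy()),redmark("top",im=cv2.imread("pics/top0.png")[:,:,::-1].copy()),redmark())
E
```

```text
(np.int64(1401), np.float64(-0.045), np.float64(0.851)) (np.int64(1450), np.float64(-0.068), np.float64(1.215)) (np.int64(1367), np.float64(0.417), np.float64(1.112))
```

The dial has turned from −0.05 to 0.42 and the target is about 1.58. Continuing, with a small radial correction.

Call:
{"op": "arm_command", "data": {"targets": [{"hand": -1,"x": 0.0045,"y": 0,"z": 0,"yaw": 0.07},{"hand": -1,"x": 0.0045,"y": 0,"z": 0,"yaw": 0.07},{"hand": -1,"x": 0.0045,"y": -0.0005,"z": -0.0002,"yaw": 0.07},{"hand": -1,"x": 0.0045,"y": -0.0007,"z": -0.0004,"yaw": 0.07},{"hand": -1,"x": 0.0045,"y": -0.0008,"z": -0.0005,"yaw": 0.07},{"hand": -1,"x": 0.0045,"y": -0.0008,"z": -0.0005,"yaw": 0.07}]}}

```text
clock: 10.2
eef_pos: [522.4, -61.5, 58.6]
eef_rot: [3.141, 0.0, 0.655]
wrist_force: [-0.9, -2.3, 2.0]
finger_gap: 0.5
finger_force: 1.2
```

```bash
python3 - <<'E'
from h import *
print(redmark())
s=manip.read_state(); a=P[2]+np.pi/2-s["eef_rot"][2]; p,y=goal(a,-7.5,-14); print(a,p,delta(p,y))
E
```

```text
(np.int64(1428), np.float64(0.831), np.float64(1.083))
0.7938244594300199 [522.48159603 -61.8313341   58.25900949] (array([522.8, -61.1,  58.6]), array([ 3.141, -0.   ,  0.651]), array([-0.6,  0.4,  0.4]), 'toolyaw', np.float64(-0.0))
```

Call:
{"op": "arm_command", "data": {"targets": [{"hand": -1,"x": 0.0045,"y": -0.0006,"z": -0.0005,"yaw": 0.07},{"hand": -1,"x": 0.0045,"y": -0.0007,"z": -0.0005,"yaw": 0.07},{"hand": -1,"x": 0.0045,"y": -0.0008,"z": -0.0006,"yaw": 0.07},{"hand": -1,"x": 0.0045,"y": -0.0008,"z": -0.0007,"yaw": 0.07},{"hand": -1,"x": 0.0045,"y": -0.0008,"z": -0.0007,"yaw": 0.07},{"hand": -1,"x": 0.0045,"y": -0.0008,"z": -0.0008,"yaw": 0.07},{"hand": -1,"x": 0.0045,"y": -0.0008,"z": -0.0008,"yaw": 0.07}]}}

```text
clock: 10.95
eef_pos: [548.1, -43.5, 62.9]
eef_rot: [3.142, 0.001, 0.166]
wrist_force: [-2.8, -2.7, 0.4]
finger_gap: 0.5
finger_force: 1.2
```

```bash
cat >> h.py <<'E'
def needle(n="side",im=None):
    # darkest direction for r 20..40 on the rectified face
    im=camera(n) if im is None else im
    g=cv2.cvtColor(im,cv2.COLOR_RGB2GRAY).astype(np.float32)
    A=np.arange(-.5,3,.01); v=[]
    for a in A:
        q=[proj(n,dialpt(P,a,r,-4))+([.8,.4] if n=="side" else [0,0]) for r in range(20,42,2)]
        v.append(cv2.remap(g,np.float32([[u[0] for u in q]]),np.float32([[u[1] for u in q]]),1).mean())
    v=np.array(v); i=np.argmin(v); w=np.clip(np.median(v)-v,0,None); k=slice(max(i-12,0),i+13)
    return A[i].round(3),(A[k]*w[k]).sum()/w[k].sum()
E
python3 - <<'E'
from h import *
i0=cv2.imread("pics/side0.png")[:,:,::-1].copy();t0=cv2.imread("pics/top0.png")[:,:,::-1].copy()
print(needle(im=i0),needle("top",im=t0),needle())
print(redmark())
s=manip.read_state(); a=P[2]+np.pi/2-s["eef_rot"][2]; p,y=goal(a,-7.5,-14); print(a,p,delta(p,y))
E
```

```text
(np.float64(1.51), np.float64(1.4976392517576806)) (np.float64(1.56), np.float64(1.5612230696082594)) (np.float64(1.51), np.float64(1.5223718883932018))
(np.int64(209), np.float64(-1.744), np.float64(0.095))
1.277339309844672 [547.43123872 -43.42529819  63.02852907] (array([548.4, -43.3,  63. ]), array([-3.141, -0.   ,  0.167]), array([-1., -0., -0.]), 'toolyaw', np.float64(-0.0))
```

Call:
{"op": "arm_command", "data": {"targets": [{"hand": -1,"x": 0.0032,"y": -0.0005,"z": -0.0005,"yaw": 0.05},{"hand": -1,"x": 0.0032,"y": -0.0005,"z": -0.0005,"yaw": 0.05},{"hand": -1,"x": 0.0019,"y": -0.0003,"z": -0.0003,"yaw": 0.03},{"hand": -1,"x": 0,"y": 0,"z": 0,"yaw": 0},{"hand": -1,"x": -0.006,"y": 0,"z": 0,"yaw": 0},{"hand": -1,"x": 0,"y": 0,"z": -0.04,"yaw": 0},{"hand": -1,"x": 0,"y": -0.04,"z": -0.04,"yaw": 0},{"hand": -1,"x": 0,"y": -0.05,"z": 0,"yaw": 0},{"hand": -1,"x": 0,"y": 0,"z": 0,"yaw": 0}]}}

```text
clock: 11.95
eef_pos: [546.9, 48.4, 140.7]
eef_rot: [-3.141, -0.002, 0.042]
wrist_force: [0.6, -0.8, -0.3]
finger_gap: 0.4
finger_force: 0.0
```

```bash
python3 - <<'E'
from h import *
for n in("side","top"): print(n,redmark(n,save=f"pics/r_{n}.png"),needle(n))
s=manip.read_state(); print(s["eef_pos"],s["clock"],s["joints"])
E
```

```text
side (np.int64(1016), np.float64(1.436), np.float64(1.216)) (np.float64(0.97), np.float64(0.9582105469335684))
top (np.int64(766), np.float64(1.499), np.float64(0.036)) (np.float64(1.55), np.float64(1.5528324139668506))
[547.00471038  43.43692246 139.32536928] 12.15 [ 1.25426440e-02  3.37793889e-01  1.57906906e+00 -9.90548479e-05
  1.22532060e+00  1.54699708e+00]
```

View pics/r_top.png

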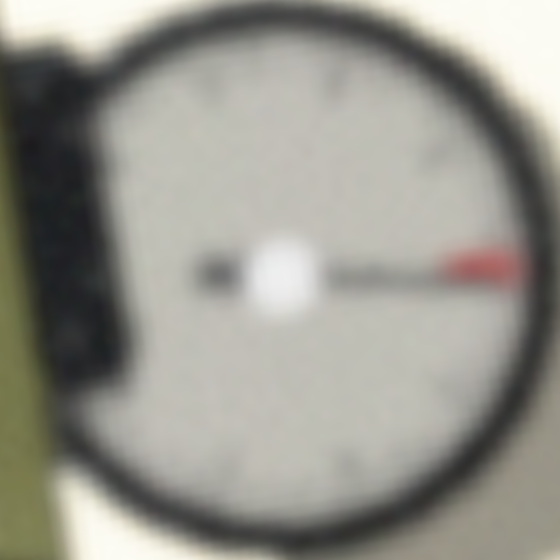

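The rectified top view shows the needle along y≈281 with the red mark at (485,265). The mark is slightly short of the needle, so I'll quantify the gap from edge profiles.

```bash
cat >> h.py <<'E'
def prof(n,im,a0,kind,rs,h=-5):
    im=im.astype(np.float32); A=a0+np.arange(-.3,.3,.01)
    g=im[...,0]-(im[...,1]+im[...,2])/2 if kind=="red" else 255-im.mean(2)
    v=np.array([cv2.remap(g,*[np.float32([[q[i] for q in [proj(n,dialpt(P,a,r,h)) for r in rs]]]) for i in(0,1)],1).mean() for a in A])
    v=v-np.percentile(v,30); m=v>v.max()/2; return A[m][0].round(3),A[m][-1].round(3),(A[m]*v[m]).sum()/v[m].sum()
E
python3 - <<'E'
from h import *
t0=cv2.imread("pics/top0.png")[:,:,::-1].copy()
print("mark0",prof("top",t0,-.06,"red",range(43,57,2)),"needle0",prof("top",t0,1.56,"dark",range(36,48,2)))
for k in range(2):
    t=camera("top"); print("mark",prof("top",t,1.5,"red",range(43,57,2)),"outer",prof("top",t,1.5,"red",range(52,58,1)),"needle",prof("top",t,1.56,"dark",range(28,38,2)),prof("top",t,1.56,"dark",range(43,50,2)))
E
```

```text
mark0 (np.float64(-0.17), np.float64(0.01), np.float64(-0.08011519405673821)) needle0 (np.float64(1.49), np.float64(1.66), np.float64(1.57422122963753))
mark (np.float64(1.42), np.float64(1.57), np.float64(1.4957489563258202)) outer (np.float64(1.43), np.float64(1.58), np.float64(1.5058434975964523)) needle (np.float64(1.47), np.float64(1.67), np.float64(1.5699298708509863)) (np.float64(1.44), np.float64(1.62), np.float64(1.5304218475683802))
mark (np.float64(1.42), np.float64(1.57), np.float64(1.4959682531179408)) outer (np.float64(1.43), np.float64(1.59), np.float64(1.5092480092150105)) needle (np.float64(1.47), np.float64(1.67), np.float64(1.5694511723973592)) (np.float64(1.44), np.float64(1.62), np.float64(1.530961796360539))
```

The mark's centre is at 1.51 and the needle at 1.57, so it needs about 0.06 rad more. I'll retrace the path and nudge.

Call:
{"op": "arm_command", "data": {"targets": [{"hand": -1,"x": 0,"y": 0.05,"z": 0,"yaw": 0},{"hand": -1,"x": 0,"y": 0.04,"z": 0.04,"yaw": 0},{"hand": -1,"x": 0,"y": 0,"z": 0.03,"yaw": 0},{"hand": -1,"x": 0,"y": 0,"z": 0.01,"yaw": 0},{"hand": -1,"x": 0,"y": 0,"z": 0,"yaw": 0},{"hand": -1,"x": 0.003,"y": 0,"z": 0,"yaw": 0},{"hand": -1,"x": 0.003,"y": 0,"z": 0,"yaw": 0},{"hand": -1,"x": 0,"y": 0,"z": 0,"yaw": 0}]}}

```text
clock: 13.05
eef_pos: [557.2, -40.6, 65.5]
eef_rot: [3.141, -0.002, 0.036]
wrist_force: [0.2, -0.6, -0.0]
finger_gap: 0.3
finger_force: 0.1
```

Call:
{"op": "arm_command", "data": {"targets": [{"hand": -1,"x": 0.0019,"y": -0.0003,"z": -0.0003,"yaw": 0.03},{"hand": -1,"x": 0.0019,"y": -0.0003,"z": -0.0004,"yaw": 0.03},{"hand": -1,"x": 0,"y": 0,"z": 0,"yaw": 0},{"hand": -1,"x": -0.006,"y": 0,"z": 0,"yaw": 0},{"hand": -1,"x": 0,"y": 0,"z": -0.04,"yaw": 0},{"hand": -1,"x": 0,"y": -0.04,"z": -0.04,"yaw": 0},{"hand": -1,"x": 0,"y": -0.05,"z": 0,"yaw": 0},{"hand": -1,"x": 0,"y": 0,"z": 0,"yaw": 0},{"hand": -1,"x": 0,"y": 0,"z": 0,"yaw": 0}]}}

```text
clock: 13.95
eef_pos: [555.8, 46.0, 140.4]
eef_rot: [3.142, -0.0, -0.022]
wrist_force: [0.1, -0.6, -0.1]
finger_gap: 0.6
finger_force: 0.0
```

```bash
python3 - <<'E'
from h import *
for k in range(2):
    t=camera("top"); print("mark",prof("top",t,1.56,"red",range(43,57,2)),"outer",prof("top",t,1.56,"red",range(52,58,1)),"needle",prof("top",t,1.56,"dark",range(28,38,2)))
E
```

```text
mark (np.float64(1.5), np.float64(1.69), np.float64(1.5951858639596703)) outer (np.float64(1.51), np.float64(1.68), np.float64(1.5957661175980054)) needle (np.float64(1.47), np.float64(1.67), np.float64(1.571452526144093))
mark (np.float64(1.5), np.float64(1.69), np.float64(1.5952142672050917)) outer (np.float64(1.51), np.float64(1.68), np.float64(1.595706661465039)) needle (np.float64(1.47), np.float64(1.67), np.float64(1.5707133746989657))
```

Mark 1.595 against needle 1.571: 0.024 rad, about 1.2 mm, well inside the tolerance. The arm is clear, so I'll hand in.

```bash
python3 -c "
from cell import manip
print(manip.sign_off())"
```

```text
the job is handed in; nothing more can be done
None
```

The job is handed in: the red zero mark lies about 1.2 mm from under the pointer (limit 4 mm), and the arm stands clear at about 14 s of robot time. I touched only the tab and did not see the bowl or the other things move, but the hand-in returned no verdict.

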